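# Slide the stage disc into the microscope carriage

### The arm

A 6-joint arm with a two-finger parallel gripper is mounted at the origin on the work surface. World frame = base frame: x ahead of the robot, y to its left, z up, the work surface at z = 0. Lengths are in m, angles in rad, forces in N, time in s.
With the tool pointing down it reaches from about 0.375 to 0.9 m from the base axis. Payload 3.1 kg.
Tool frame: the origin (TCP) lies between the finger pads; the fingertips stand 11 mm ahead of it and the grasp point (between the pads) lies 8 mm behind it; z points along the fingers, y is the direction in which the jaws open and shut (so a half turn about z gives the same grasp; the last joint's range is limited). The gripper opens to 85 mm and grips with 20 to 120 N. Pads are 22 mm wide; open, the fingers measure 114 mm over their backs; the gripper's body (76 mm by 85 mm) begins 54 mm behind the grasp point. The pads swing forward as they close: fully open they stand 13 mm farther back than shut.
Start: joints at [1.133, 0.527, 1.433, -0, 1.181, -0.178], TCP at [0.16, 0.604, 0.242] pointing down, gripper open.
Joint ranges: [-3.08, 3.08], [-0.75, 2.2], [0.22, 2.44], [-1.43, 4.57], [0, 2.65], [-2.85, 2.85]. Speed limits (rad/s): [2.79, 2.79, 3.14, 3.14, 3.14, 3.14].

### API

Orientations are given as a unit quaternion [x, y, z, w].
In Python, from station import manip gives the robot as it stands.
- The arm moves only by the tool move_arm, never from a script. Its argument "deltas" is a list of rows, each a list of 5 numbers: the shift along the tool's x, y, z in units of 40 cm (1.0 is 40 cm), then the turn about the tool's z in units of 0.5 rad (1.0 is 0.5 rad), then the opening in per cent of the stroke, from 0 (shut) to 100 (fully open). In form: [[x, y, z, twist, grip], ...]. A call has exactly 8 rows; each row is the pose to reach, as a shift and turn from the pose commanded when the call began, along the tool's axes at that moment; what a row does not reach only later rows make up. A row lasts 1/12 s, in which the tool goes at most 41.7 mm and 7.16 degrees, less where a joint would pass 70% of its speed; a pose out of reach is approached as far as the arm can. A call with a number of a shift or a turn outside -1 to 1 is refused whole. A call with a gripper value outside its range is refused whole. The fingers move at their own pace and stop on an object; "force" is the grip in N (left out, the last holds). Time passes only in rows, so rows that repeat a pose let the fingers close, or fill a call up. It gives the time, the measured TCP pose, the force and the opening at its end, in the units of the state.
- manip.sense(): the state, without advancing time (a new reading comes with each control period).
- manip.snapshot(name): name is "scene" or "top"; returns (picture, depth): 480x640x3 uint8, red, green, blue; 480x640 float32, m along the optical axis (not along the pixel's ray), 0 where there is no reading.
- manip.get_calibration(name): a dict with "vfov" (degrees; the focal length in pixels is half the picture's height over the tangent of half this angle, whatever the lens; pixels are square), "cx", "cy" (the principal point, pixels), "D" ([k1, k2, p1, p2, k3] as OpenCV has them; the pictures are not rectified), "pose" (4x4, takes a point from camera to world coordinates). Camera axes: x right, y down, z forward; pixel columns grow to the right and rows downward; lengths in m; the calibration is good to about 2 mm. A picture is of the moment at which its call begins. get_calibration takes no time and is no camera call.
- manip.sign_off(): hands the job in, once; it reports no verdict.
The state is a dict: "t": time; "q": joint angles; "qd": joint speeds; "tau": joint torques, N m; "tcp_pos": TCP position; "tool_rot": TCP orientation; "force": force on the tool from outside, world axes, zero at the start; "ft_torque": the same for the moment, N m; "finger_gap": opening from 0.0 (shut) to 1.0 (fully open).
Only numpy, scipy, OpenCV 4.12 (cv2) and the standard library are available. Lean on these libraries where they do the work, as an engineer would, in place of code of your own. Each camera call takes 0.05 s, during which the arm holds its last target.

### The job

Pull the microscope's carriage fully out by its orange handle, then slide the white disc flat across the deck, without lifting it, until it drops into the round pocket of the carriage. Then push the carriage fully home under the microscope with the disc lying flat in its pocket, leaving the black disc and the other things where they are.

Things in the scene. Friction and masses are not known exactly. Their poses are not given: they have to be found in the camera images.
- disc_center (a point): centre (half-way up) of the WHITE stage disc: flat, plain, solid, 50 mm across, 9 mm thick, about 45 g, lying on the grey deck on the robot's side of the carriage. z is the disc's axis. On the deck this point is 4.5 mm above the deck; dropped into the pocket it is 0.5 mm below the deck's level.
- pocket (a point): centre of the mouth of the round pocket in the carriage, level with deck and carriage top (40 mm above the table). The pocket is 55 mm across and 5 mm deep with a flat black floor: a seated disc has about 2.5 mm of play all round and stands 4 mm proud. Moves with the carriage; axes as stage.
- handle (a point): centre of the carriage's handle: an orange upright block 16 x 16 mm, sides along the stage's x and y, standing 32 mm above the carriage's top; this point is 16 mm above that top (56 mm above the table). It stands 140 mm to the -y side of the pocket (stage's axes) and moves with the carriage.
- carriage (a joint): position of the carriage, m: 0 = fully out (away from the microscope, end stop), 0.15 = fully home, pocket under the objective (end stop). Slides along the stage's y axis, + towards the microscope, with about 3 N of friction; stays where it is left. Dark blue plate 90 mm (x) by 210 mm (y), top flush with the decks.
- stage: the fixed stage: white base, grey decks, their tops 40 mm above the table. Origin at table level under the pocket's centre when the carriage is fully out; x points away from the robot across the carriage, y along the carriage towards the microscope. Robot-side deck: x -170 to -45 mm, y -180 to 180; carriage: x -45 to 45; far deck: x 45 to 85.
- microscope: white microscope fixed on the stage's +y end; origin and axes as stage. Black head tube 66 mm across above stage point x 0, y 150 mm, from 225 mm above the table; objectives below it reach down to 128 mm above the table; column from y 285 mm; 500 mm tall overall.
- spare: spare stage disc, BLACK, 50 mm across and 9 mm thick, lying on the deck's right-hand end: not wanted, leave it; origin at its underside's centre
- vial: small amber specimen vial with a cap, 28 mm across, 36 mm tall (with cap under 45), upright on the deck's left-hand end near the microscope: leave it; origin under its centre
- bottle: orange-red reagent bottle, white cap, 60 mm across, 170 mm tall, left of the microscope: leave it; origin under its centre
- beaker: glass beaker, 70 mm across, 90 mm tall, right of the stage: leave it; origin under its centre
- dish: clear shallow dish, 90 mm across, 15 mm tall, right of the stage: leave it; origin under its centre
- slidebox: blue slide box, 85 x 60 x 32 mm, right of the stage: leave it; origin under its centre
- jar: white jar with blue cap, 60 mm across, 75 mm tall, left of the microscope: leave it; origin under its centre
There are look-alikes about, which are no part of the job. Of the things like the part that bears disc_center, leave any that is red; of the rest the smaller one is meant.

How it is judged:
By the outcome, as a careful person would: the job done as asked, in the order asked, and still so for the second after the job is handed in, with the robot touching nothing.
It also fails if it takes over 53 s, if anything falls off the work surface, if the arm or the gripper's body presses on something with over 40 N, if the wrist force passes 120 N, or if a joint passes its speed limit or range.

## Working session

There is one attempt and no reset: what is moved stays moved. The work goes in short steps, Python scripts to look and compute and a tool call to move; the robot and the scene stay as the last step left them, time stands still between calls to the robot, and variables do not carry over. Pictures are saved under pics/ and viewed, and the job is handed in when it is done.

Besides the shell and the picture viewer there is one more tool, called after "Call:" as name(argument=value, ...), one argument or row to a line, values as JSON. move_arm: Moves the arm, as the interface text tells. Its arguments: {"type":"object","properties":{"deltas":{"type":"array","items":{"type":"array","items":{"type":"number"}}},"force":{"type":"number"}},"required":["deltas"]}

```bash
ls; mkdir -p pics; cat > h.py <<'E'
import numpy as np,cv2,pickle
from station import manip
def snap(n,tag):
    p,d=manip.snapshot(n); cv2.imwrite(f'pics/{tag}.png',p[:,:,::-1]); np.savez(f'pics/{tag}.npz',p=p,d=d); return p,d
def cal(n):
    c=manip.get_calibration(n); f=240/np.tan(np.radians(c['vfov'])/2)
    K=np.array([[f,0,c['cx']],[0,f,c['cy']],[0,0,1]]); return K,np.array(c['D'],float),np.array(c['pose'])
def ray(n,uv,z):
    K,D,T=cal(n); uv=np.array(uv,float).reshape(-1,1,2)
    x=cv2.undistortPoints(uv,K,D).reshape(-1,2); d=np.c_[x,np.ones(len(x))]@T[:3,:3].T; o=T[:3,3]
    return o+d*((z-o[2])/d[:,2])[:,None]
def proj(n,P):
    K,D,T=cal(n); R=T[:3,:3].T; t=-R@T[:3,3]
    return cv2.projectPoints(np.array(P,float).reshape(-1,1,3),cv2.Rodrigues(R)[0],t,K,D)[0].reshape(-1,2)
E
python3 - <<'E'
from h import *
for n in('scene','top'):
    snap(n,n+'0'); print(n,cal(n))
s=manip.sense(); print(s)
E
```

```text
pics
scene (array([[622.82782026,   0.        , 318.62134505],
       [  0.        , 622.82782026, 232.43176472],
       [  0.        ,   0.        ,   1.        ]]), array([-0.20676235,  0.        ,  0.        ,  0.        ,  0.        ]), array([[ 0.68238735,  0.5596361 , -0.47027114,  1.30063354],
       [ 0.73083622, -0.50908701,  0.45465243, -0.73781595],
       [ 0.01503098, -0.65394025, -0.75639687,  1.34001444],
       [ 0.        ,  0.        ,  0.        ,  1.        ]]))
top (array([[518.25392637,   0.        , 311.72618112],
       [  0.        , 518.25392637, 236.76054796],
       [  0.        ,   0.        ,   1.        ]]), array([-0.06817827,  0.        ,  0.        ,  0.        ,  0.        ]), array([[-0.01925124, -0.99420545,  0.10575877,  0.35899548],
       [-0.99980084,  0.0185865 , -0.00726758,  0.05603702],
       [ 0.00525979, -0.10587762, -0.99436526,  1.24453402],
       [ 0.        ,  0.        ,  0.        ,  1.        ]]))
{'t': 0.1, 'q': array([ 1.13348293e+00,  5.28358834e-01,  1.43379537e+00, -2.82345894e-05,
        1.18141559e+00, -1.78474624e-01]), 'qd': array([ 0.00054797, -0.00195286, -0.00211276,  0.00103774,  0.00269774,
       -0.00105108]), 'tau': array([ 1.00275665e-04, -4.43302739e+01, -1.78586340e+01, -1.92485113e-04,
        3.92274073e-03,  1.60094316e-05]), 'tcp_pos': array([0.15966283, 0.6036023 , 0.24143355]), 'tool_rot': array([ 1.29053018e-01,  9.91637202e-01, -9.46036686e-04, -2.87146811e-04]), 'force': array([-0.02061969, -0.55900092, -0.93326782]), 'ft_torque': array([ 0.02399465, -0.02428769, -0.06438428]), 'finger_gap': 1.0014801946105159}
```

View pics/scene0.png

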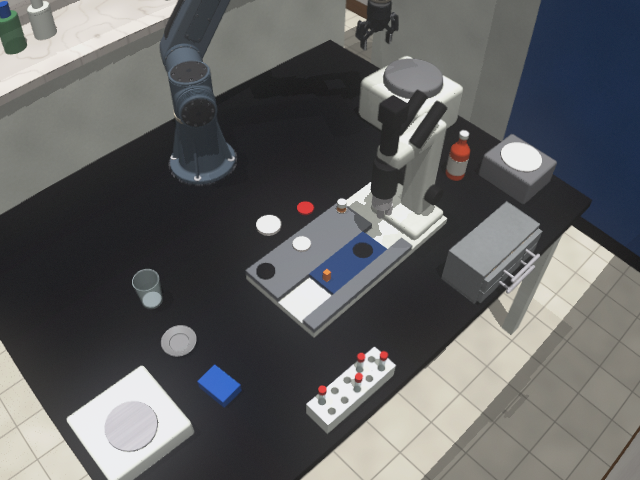

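View pics/top0.png

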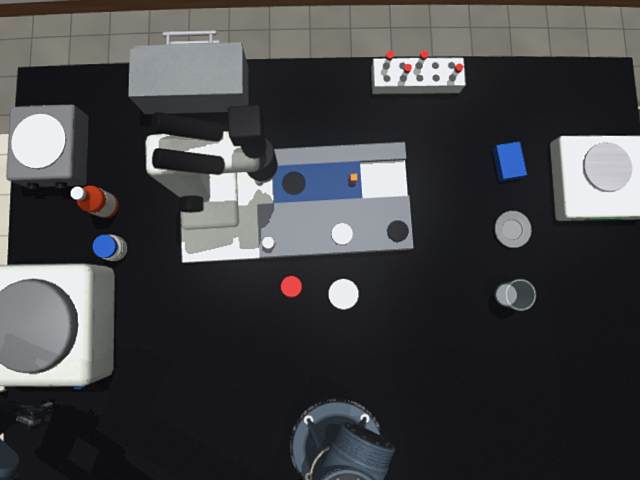

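Candidates in the top view: the white disc on the deck at (342,233), a bigger white disc on the table at (343,294), a red disc at (291,286) and the black spare at (398,231). By the description I choose the smaller white one on the deck at (342,233). The pocket is at (293,183) and the handle at (353,180).

```bash
cat > m.py <<'E'
from h import *
def blobs(mask,lo=30):
    n,l,s,c=cv2.connectedComponentsWithStats(mask.astype(np.uint8)); return [(c[i].round(1).tolist(),s[i].tolist()) for i in range(1,n) if s[i][4]>lo]
E
python3 - <<'E'
from m import *
for n in('top','scene'):
    z=np.load(f'pics/{n}0.npz'); p=z['p'].astype(int); r,g,b=p[...,0],p[...,1],p[...,2]
    W=(p.min(2)>200); O=(r>180)&(g>60)&(g<150)&(b<80); Bl=(b>r+40)&(b>g+25)&(r<80); K=p.max(2)<60
    roi=(slice(130,270),slice(255,420)) if n=='top' else (slice(190,340),slice(240,420))
    for nm,m in(('W',W),('O',O),('Bl',Bl),('K',K)):
        mm=np.zeros_like(m); mm[roi]=m[roi]; print(n,nm,blobs(mm,15))
z=np.load('pics/top0.npz'); p=z['p']
cv2.imwrite('pics/crop0.png',cv2.resize(p[130:310,250:420,::-1],None,fx=3.3,fy=3.3,interpolation=2))
d=z['d']
for u,v in((342,233),(343,294),(353,180),(330,180),(300,220),(398,231)):
    q=ray('top',[u,v],0)[0];K,D,T=cal('top'); x=cv2.undistortPoints(np.array([[[u,v]]],float),K,D).ravel(); print((u,v),(T@np.r_[x*d[v,u],d[v,u],1])[:3].round(4))
E
```

```text
top W [([383.3, 179.5], [360, 161, 47, 37, 1514]), ([265.3, 188.0], [255, 180, 18, 20, 155]), ([341.8, 233.2], [332, 223, 21, 21, 342]), ([267.5, 241.9], [262, 237, 12, 11, 102]), ([256.5, 252.5], [255, 248, 4, 10, 40])]
top O []
top Bl [([319.3, 181.7], [273, 162, 89, 41, 2611])]
top K [([344.8, 196.1], [255, 130, 165, 140, 6853]), ([293.1, 182.3], [283, 173, 22, 21, 303]), ([398.2, 231.0], [387, 221, 21, 20, 275])]
scene W [([355.3, 197.8], [338, 190, 33, 16, 252]), ([406.0, 218.0], [389, 203, 31, 31, 540]), ([268.0, 223.7], [256, 215, 25, 18, 344]), ([391.5, 235.2], [374, 220, 46, 29, 521]), ([301.4, 242.9], [293, 236, 18, 14, 195]), ([304.3, 299.1], [279, 278, 52, 44, 1118])]
scene O [([304.8, 207.0], [297, 202, 16, 11, 140])]
scene Bl [([346.5, 262.8], [310, 232, 77, 62, 1699])]
scene K [([320.4, 277.9], [240, 190, 180, 150, 11601]), ([383.3, 193.5], [371, 190, 25, 9, 183]), ([362.5, 249.8], [353, 243, 19, 14, 206]), ([265.3, 270.6], [257, 263, 18, 16, 226])]
(342, 233) [ 0.4939 -0.0233  0.0469]
(343, 294) [ 0.3525 -0.0244  0.0119]
(353, 180) [ 0.6144 -0.0506  0.0678]
(330, 180) [0.6209 0.0015 0.0423]
(300, 220) [0.5278 0.074  0.0356]
(398, 231) [ 0.4957 -0.1536  0.0505]
```

View pics/crop0.png

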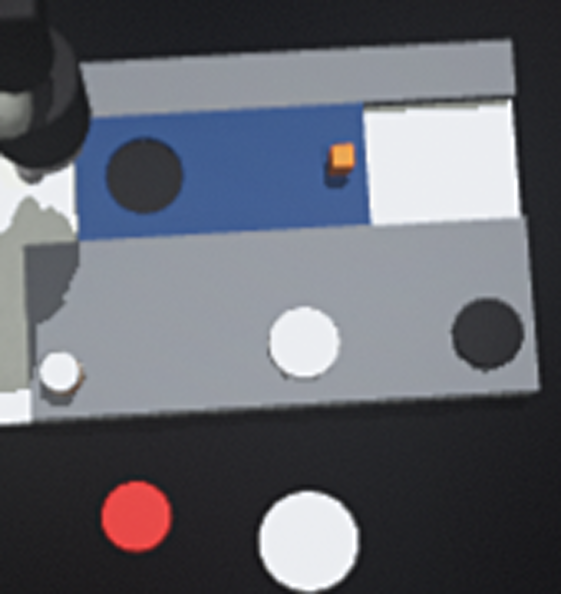

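The crop confirms it. The white disc on the deck (crop 304,342) is the smaller one, with the bigger white disc off-deck at (308,540) and the red one at (136,516). The carriage is partly out. Next I fit the stage frame.

```bash
python3 - <<'E'
from m import *
z=np.load('pics/top0.npz'); p=z['p'].astype(int); r,g,b=p[...,0],p[...,1],p[...,2]
# subpixel edges along columns/rows
def edge(profile,x0):  # max gradient w/ parabola
    g=np.abs(np.diff(profile.astype(float))); i=g.argmax(); 
    if 0<i<len(g)-1:
        a,c,e=g[i-1:i+2]; o=0.5*(a-e)/(a-2*c+e) if a-2*c+e else 0
    else:o=0
    return x0+i+0.5+o
S=p.sum(2)
# carriage/deck boundary (blue/grey) rows ~ 193..206 , use red channel
A=[(u,edge(r[190:212,u],190)) for u in range(285,358,3)]
F=[(u,edge(r[155:172,u],155)) for u in range(285,350,3)]
N=[(u,edge(S[240:262,u],240)) for u in range(290,405,4)]   # near edge of deck (top)
E=[(edge(S[v,400:420],400),v) for v in range(203,244,3)]
C=[(edge(r[v,352:370],352),v) for v in range(166,192,3)]
def line(pts,z):
    P=ray('top',pts,z)[:,:2]; 
    l=cv2.fitLine(P.astype(np.float32),cv2.DIST_HUBER,0,.001,.001).ravel(); 
    nrm=np.array([-l[1],l[0]]); res=(P-l[2:])@nrm
    return l,np.degrees(np.arctan2(l[1],l[0])),np.abs(res).max(),len(P)
L={}
for nm,q in zip('AFNEC',(A,F,N,E,C)):
    L[nm]=line(q,0.04); print(nm,L[nm])
# y axis dir from A,N
def di(l): 
    d=l[:2]*np.sign(l[1]) ; return d
y=sum(di(L[k][0]) for k in 'AFN'); y/=np.linalg.norm(y); x=np.array([y[1],-y[0]])
print('yaw',np.degrees(np.arctan2(x[1],x[0])))
sx={k:L[k][0][2:]@x for k in 'AFN'}; sy={k:L[k][0][2:]@y for k in 'EC'}
print(sx,sy,'A-N',sx['A']-sx['N'],'F-A',sx['F']-sx['A'])
disc=ray('top',[341.8,233.2],0.049)[0]; 
K=p.max(2)<60
ox=np.mean([sx['A']+.045,sx['F']-.045,sx['N']+.17]); oy=sy['E']+.18
print('origin',ox*x+oy*y, 'disc stage',disc[:2]@x-ox,disc[:2]@y-oy,disc)
pk=ray('top',[293.1,182.3],0.038)[0]; print('pocket st',pk[:2]@x-ox,pk[:2]@y-oy)
print('carr end y',sy['C']-oy,'(out: ?)')
O=(r>180)&(g>90)&(b<110)&(r-b>80); mm=np.zeros_like(O); mm[165:195,340:365]=O[165:195,340:365]; bb=blobs(mm,5); print(bb)
h=ray('top',bb[0][0],0.072)[0]; print('handle',h,h[:2]@x-ox,h[:2]@y-oy)
sd=ray('scene',[301.4,242.9],0.049)[0]; print('disc scene',sd, 'spare',ray('top',[398.2,231],.049))
np.savez('stage.npz',x=x,y=y,o=ox*x+oy*y)
E
```

```text
A (array([ 0.03842691, -0.99926144,  0.5741648 ,  0.02296008], dtype=float32), np.float32(-87.79775), np.float64(0.0006088291603438685), 25)
F (array([ 0.03859534, -0.99925494,  0.6641002 ,  0.00890533], dtype=float32), np.float32(-87.78809), np.float64(0.0003702782399958787), 22)
N (array([ 0.04083566, -0.9991659 ,  0.44900537, -0.00406003], dtype=float32), np.float32(-87.65963), np.float64(0.02829764829649897), 29)
E (array([ 0.99922377,  0.03939348,  0.52295655, -0.1867756 ], dtype=float32), np.float32(2.257664), np.float64(0.013167662256002317), 14)
C (array([ 0.9991675 ,  0.04079572,  0.62504566, -0.07122047], dtype=float32), np.float32(2.3380713), np.float64(0.00047501044085457105), 9)
yaw 2.2515008
{'A': np.float32(0.5746235), 'F': np.float32(0.66393745), 'N': np.float32(0.44849923)} {'E': np.float32(-0.20717628), 'C': np.float32(-0.09572102)} A-N 0.1261243 F-A 0.089313924
origin [ 0.6196098  -0.00283648] disc stage -0.12713252796794294 -0.014887975846146428 [ 0.49316032 -0.02270749  0.049     ]
pocket st 0.0018783322128411717 0.09167840903462536
carr end y -0.068544745 (out: ?)
[([353.5, 176.5], [351, 174, 6, 6, 36])]
handle [ 0.6217439  -0.05162426  0.072     ] 0.00021575633049575327 -0.04883395158869934
disc scene [ 0.49399093 -0.02172417  0.049     ] spare [[ 0.49587614 -0.15434241  0.049     ]]
```

```bash
python3 - <<'E'
from m import *
K,D,T=cal('top'); d=np.load('pics/top0.npz')['d']
v,u=np.mgrid[0:480,0:640]; x=cv2.undistortPoints(np.dstack([u,v]).reshape(-1,1,2).astype(float),K,D).reshape(-1,2)
P=np.c_[x,np.ones(len(x))]*d.reshape(-1,1); P=P@T[:3,:3].T+T[:3,3]; P=P[(d.ravel()>0)]
print('height map cm: rows x .1...; cols y .7..-.25')
ys=np.arange(.7,-.3,-.05)
print('y',[round(float(a),2) for a in ys])
for X in np.arange(.1,.85,.05):
    print(round(X,2),[int(100*P[(abs(P[:,0]-X)<.025)&(abs(P[:,1]-Y)<.025),2].max(initial=0)) for Y in ys])
E
```

```text
height map cm: rows x .1...; cols y .7..-.25
y [0.7, 0.65, 0.6, 0.55, 0.5, 0.45, 0.4, 0.35, 0.3, 0.25, 0.2, 0.15, 0.1, 0.05, -0.0, -0.05, -0.1, -0.15, -0.2, -0.25]
0.1 [0, 0, 0, 0, 0, 57, 0, 0, 0, 0, 0, 0, 0, 1, 32, 33, 31, 0, 0, 0]
0.15 [15, 26, 38, 39, 54, 60, 0, 0, 0, 0, 0, 0, 0, 0, 0, 0, 0, 0, 0, 1]
0.2 [19, 27, 38, 39, 15, 0, 0, 0, 0, 0, 0, 0, 0, 0, 0, 0, 0, 0, 0, 0]
0.25 [20, 20, 20, 19, 15, 0, 0, 0, 0, 1, 0, 0, 0, 0, 0, 0, 0, 0, 0, 1]
0.3 [20, 20, 20, 19, 15, 0, 0, 0, 0, 0, 0, 0, 0, 0, 1, 1, 0, 0, 0, 0]
0.35 [20, 20, 20, 19, 15, 0, 0, 0, 0, 0, 0, 0, 1, 1, 2, 2, 0, 0, 0, 0]
0.4 [19, 19, 19, 16, 15, 0, 0, 0, 0, 0, 0, 0, 1, 0, 1, 2, 0, 0, 0, 0]
0.45 [14, 14, 14, 14, 8, 0, 0, 2, 2, 2, 2, 8, 4, 4, 5, 5, 4, 5, 4, 0]
0.5 [0, 0, 0, 8, 8, 0, 0, 5, 5, 5, 5, 8, 4, 4, 5, 5, 4, 5, 5, 0]
0.55 [0, 0, 0, 17, 11, 0, 0, 35, 44, 43, 39, 4, 4, 4, 4, 4, 4, 4, 4, 0]
0.6 [6, 6, 0, 17, 11, 0, 0, 36, 44, 43, 39, 50, 50, 4, 4, 7, 4, 4, 4, 0]
0.65 [10, 10, 9, 0, 0, 0, 0, 36, 44, 43, 39, 50, 49, 4, 4, 7, 4, 4, 4, 0]
0.7 [10, 10, 10, 0, 0, 0, 0, 0, 0, 0, 0, 4, 4, 4, 4, 4, 4, 4, 4, 0]
0.75 [10, 10, 10, 0, 0, 0, 0, 0, 0, 0, 0, 0, 0, 0, 0, 0, 0, 0, 1, 0]
0.8 [9, 9, 9, 0, 0, 12, 12, 12, 12, 12, 12, 0, 0, 0, 0, 0, 0, 0, 1, 0]
```

```bash
cat > mv.py <<'E'
from h import *
from scipy.spatial.transform import Rotation as R
S=np.load('stage.npz')
def st(x,y): return S['o']+x*S['x']+y*S['y']
def st_of(P): d=np.array(P)[:2]-S['o']; return np.array([d@S['x'],d@S['y']])
def go(*wps):  # (x,y,z,yaw_deg of tool y)
    s=manip.sense(); Rm=R.from_quat(s['tool_rot']).as_matrix()
    yaw=np.degrees(np.arctan2(Rm[1,1],Rm[0,1])); print('t',s['t'].__round__(2),'tcp',s['tcp_pos'].round(4),'st',(st_of(s['tcp_pos'])*1e3).round(1),'yaw',round(yaw,2),'F',s['force'].round(1),'gap',round(s['finger_gap'],3))
    for w in wps:
        d=np.array(w[:3])-s['tcp_pos']; u=Rm.T@d/.4; dy=w[3]-yaw; dy=(dy+90)%180-90
        print('->',np.round(w,4),'units',u.round(4),'twist',round(-np.radians(dy)/.5,3))
E
python3 - <<'E'
from mv import *
Y=float(np.degrees(np.arctan2(S['y'][1],S['y'][0]))); h=st(0,-.0485); print(Y,h)
go((.25,.40,.242,Y),(.44,.02,.242,Y),(*h,.2,Y))
E
```

```text
92.25150299072266 [ 0.62151515 -0.05129904]
t 0.1 tcp [0.1597 0.6036 0.2414] st [-435.8  624. ] yaw 75.17 F [-0.  -0.6 -0.9] gap 1.001
-> [ 0.25    0.4     0.242  92.2515] units [-0.3486 -0.4342 -0.0007] twist -0.596
-> [4.40000e-01 2.00000e-02 2.42000e-01 9.22515e+01] units [-1.0509e+00 -1.2310e+00  6.0000e-04] twist -0.596
-> [ 6.21500e-01 -5.13000e-02  2.00000e-01  9.22515e+01] units [-1.5353 -1.287   0.1056] twist -0.596
```

Call:
move_arm(
  deltas=[
    [-0.35,-0.434,0,-0.2,100],
    [-0.35,-0.434,0,-0.4,100],
    [-0.35,-0.434,0,-0.596,100],
    [-0.35,-0.434,0,-0.596,100],
    [-0.35,-0.434,0,-0.596,100],
    [-0.35,-0.434,0,-0.596,100],
    [-0.63,-0.75,0,-0.596,100],
    [-0.63,-0.75,0,-0.596,100],
  ],
)

```text
t: 0.77
tcp_pos: [0.2884, 0.325, 0.2422]
tool_rot: [-0.021, 1.0, 0.0, 0.0]
force: [1.4, 0.3, -1.1]
finger_gap: 0.999
```

```bash
python3 - <<'E'
from mv import *
h=st(0,-.0485)
go((.44,.02,.242,92.25),(*h,.15,92.25))
E
```

```text
t 0.77 tcp [0.2884 0.325  0.2422] st [-318.1  340.6] yaw 92.37 F [ 1.4  0.3 -1.1] gap 0.999
-> [4.400e-01 2.000e-02 2.420e-01 9.225e+01] units [-3.472e-01 -7.776e-01  6.000e-04] twist 0.004
-> [ 6.215e-01 -5.130e-02  1.500e-01  9.225e+01] units [-0.7932 -0.9745  0.2306] twist 0.004
```

Call:
move_arm(
  deltas=[
    [-0.347,-0.778,0,0,100],
    [-0.347,-0.778,0,0,100],
    [-0.347,-0.778,0,0,100],
    [-0.347,-0.778,0,0,100],
    [-0.347,-0.778,0,0,100],
    [-0.347,-0.778,0,0,100],
    [-0.347,-0.778,0,0,100],
    [-0.347,-0.778,0,0,100],
  ],
)

```text
t: 1.43
tcp_pos: [0.4361, 0.0252, 0.2422]
tool_rot: [-0.019, 1.0, 0.0, -0.0]
force: [0.1, 1.3, 0.0]
finger_gap: 1.001
```

```bash
python3 - <<'E'
from mv import *
h=st(0,-.0485)
go((*h,.12,92.25),(*h,.057,92.25))
E
```

```text
t 1.43 tcp [0.4361 0.0252 0.2422] st [-182.3   35.2] yaw 92.21 F [0.1 1.3 0. ] gap 1.001
-> [ 6.215e-01 -5.130e-02  1.200e-01  9.225e+01] units [-0.456  -0.209   0.3053] twist -0.001
-> [ 6.215e-01 -5.130e-02  5.700e-02  9.225e+01] units [-0.456  -0.209   0.4628] twist -0.001
```

Call:
move_arm(
  deltas=[
    [-0.456,-0.209,0.2,0,100],
    [-0.456,-0.209,0.2,0,100],
    [-0.456,-0.209,0.2,0,100],
    [-0.456,-0.209,0.2,0,100],
    [-0.456,-0.209,0.2,0,100],
    [-0.456,-0.209,0.2,0,100],
    [-0.456,-0.209,0.27,0,100],
    [-0.456,-0.209,0.27,0,100],
  ],
)

```text
t: 2.1
tcp_pos: [0.6184, -0.0488, 0.1295]
tool_rot: [-0.019, 1.0, 0.001, -0.005]
force: [-0.8, 0.7, -0.6]
finger_gap: 1.002
```

```bash
python3 - <<'E'
from mv import *
h=st(0,-.0485)
go((*h,.057,92.25),(*st(0,-.142),.057,92.25))
snap('scene','s1')
E
```

```text
t 2.1 tcp [ 0.6184 -0.0488  0.1295] st [ -3.  -45.9] yaw 92.21 F [-0.8  0.7 -0.6] gap 1.002
-> [ 6.215e-01 -5.130e-02  5.700e-02  9.225e+01] units [-0.0091 -0.0071  0.1812] twist -0.002
-> [ 6.252e-01 -1.447e-01  5.700e-02  9.225e+01] units [-0.0093 -0.2409  0.1806] twist -0.002
```

View pics/s1.png

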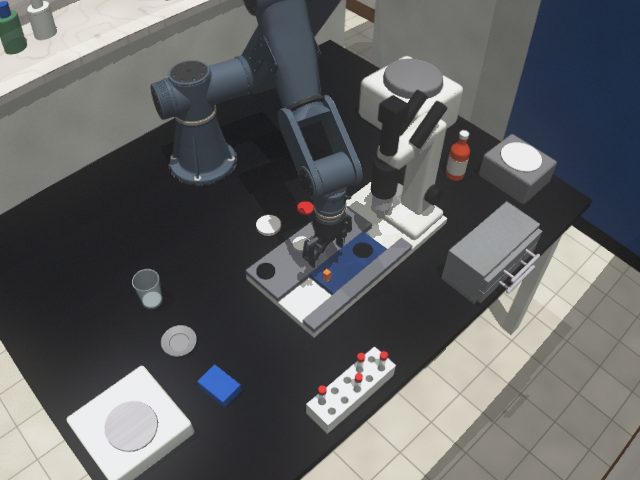

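The picture shows the gripper above the handle (327,274). The arm lags its command slightly, so I go straight down and then close.

Call:
move_arm(
  deltas=[
    [0,0,0.19,0,100],
    [0,0,0.19,0,100],
    [0,0,0.19,0,100],
    [0,0,0.19,0,100],
    [0,0,0.19,0,30],
    [0,0,0.19,0,5],
    [0,0,0.19,0,5],
    [0,0,0.19,0,5],
  ],
  force=30,
)

```text
t: 2.82
tcp_pos: [0.6227, -0.0494, 0.0606]
tool_rot: [-0.02, 1.0, -0.001, 0.002]
force: [0.5, -1.0, 0.0]
finger_gap: 0.452
```

```bash
python3 - <<'E'
from mv import *
go((*st(0,-.142),.057,92.25))
E
```

```text
t 2.82 tcp [ 0.6227 -0.0494  0.0606] st [  1.2 -46.7] yaw 92.25 F [ 0.5 -1.   0. ] gap 0.452
-> [ 6.252e-01 -1.447e-01  5.700e-02  9.225e+01] units [ 0.0031 -0.2383  0.0093] twist 0.0
```

Call:
move_arm(
  deltas=[
    [0,0,0.005,0,5],
    [0,0,0.005,0,5],
    [0,0,0.005,0,5],
    [0,0,0.005,0,5],
    [0,0,0.005,0,5],
    [0,0,0.005,0,5],
    [0,-0.03,0.005,0,5],
    [0,-0.06,0.005,0,5],
  ],
)

```text
t: 3.48
tcp_pos: [0.6228, -0.0717, 0.0573]
tool_rot: [-0.02, 1.0, 0.001, 0.001]
force: [-0.7, 3.1, 6.3]
finger_gap: 0.18
```

```bash
python3 - <<'E'
from mv import *
go((*st(0,-.142),.058,92.25))
E
```

```text
t 3.48 tcp [ 0.6228 -0.0717  0.0573] st [  0.5 -69. ] yaw 92.28 F [-0.7  3.1  6.3] gap 0.18
-> [ 6.252e-01 -1.447e-01  5.800e-02  9.225e+01] units [ 0.0013 -0.1826 -0.0021] twist 0.001
```

Call:
move_arm(
  deltas=[
    [0,-0.03,-0.003,0,5],
    [0,-0.06,-0.003,0,5],
    [0,-0.09,-0.003,0,5],
    [0,-0.12,-0.003,0,5],
    [0,-0.14,-0.003,0,5],
    [0,-0.155,-0.003,0,5],
    [0,-0.165,-0.003,0,5],
    [0,-0.172,-0.003,0,5],
  ],
)

```text
t: 4.15
tcp_pos: [0.6254, -0.1417, 0.0573]
tool_rot: [-0.019, 1.0, 0.001, 0.0]
force: [5.8, 12.0, -1.6]
finger_gap: 0.179
```

```bash
python3 - <<'E'
from mv import *
go((*st(0,-.142),.058,92.25))
E
```

```text
t 4.15 tcp [ 0.6254 -0.1417  0.0573] st [   0.3 -139. ] yaw 92.15 F [ 5.8 12.  -1.6] gap 0.179
-> [ 6.252e-01 -1.447e-01  5.800e-02  9.225e+01] units [ 0.0008 -0.0075 -0.0018] twist -0.004
```

Call:
move_arm(
  deltas=[
    [0,-0.004,0,0,5],
    [0,-0.006,0,0,5],
    [0,-0.006,0,0,5],
    [0,-0.001,0,0,5],
    [0,0.002,0,0,60],
    [0,0.002,0,0,60],
    [0,0.002,0,0,60],
    [0,0.002,0,0,60],
  ],
)

```text
t: 4.82
tcp_pos: [0.6245, -0.1416, 0.0576]
tool_rot: [-0.02, 1.0, -0.0, -0.001]
force: [-0.0, -0.9, -0.1]
finger_gap: 0.599
```

```bash
python3 - <<'E'
from mv import *
go((*st(0,-.140),.17,92.25))
E
```

```text
t 4.82 tcp [ 0.6245 -0.1416  0.0576] st [  -0.6 -138.8] yaw 92.24 F [-0.  -0.9 -0.1] gap 0.599
-> [ 0.6251 -0.1427  0.17   92.25  ] units [-0.0012 -0.003  -0.281 ] twist -0.0
```

Call:
move_arm(
  deltas=[
    [0,0,-0.1,0,60],
    [0,0,-0.2,0,60],
    [0,0,-0.28,0,60],
    [0,-0.05,-0.28,0,40],
    [0,-0.15,-0.28,0,40],
    [0,-0.2,-0.28,0,40],
    [0,-0.2,-0.28,0,40],
    [0,-0.2,-0.28,0,40],
  ],
)

```text
t: 5.48
tcp_pos: [0.6275, -0.2226, 0.1695]
tool_rot: [-0.018, 1.0, 0.0, -0.0]
force: [-0.0, -0.2, 0.2]
finger_gap: 0.404
```

```bash
python3 - <<'E'
from mv import *
snap('top','t2'); go()
E
```

```text
t 5.53 tcp [ 0.6274 -0.2212  0.1692] st [  -0.8 -218.5] yaw 92.17 F [ 0.1 -0.3  0.2] gap 0.404
```

View pics/t2.png

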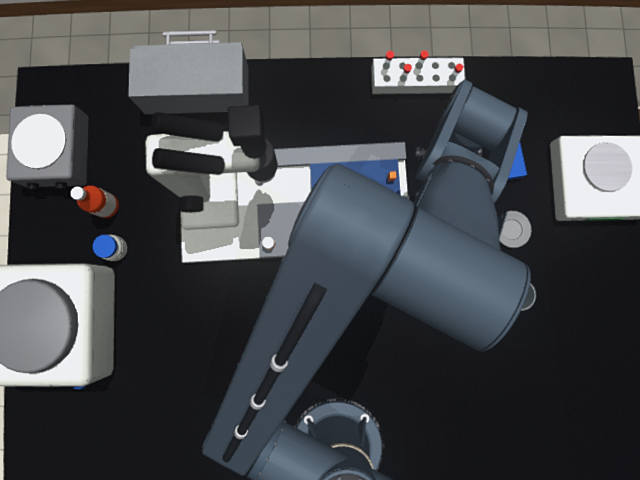

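```bash
python3 - <<'E'
from mv import *
a=np.arctan2(15,127); print(np.degrees(a))
b=np.array([-.1268,-.0145])-.047*np.array([np.cos(a),np.sin(a)]); print(b)
go((*st(*b),.15,98.97),(*st(*b),.1,98.97))
E
```

```text
6.736011214119352
[-0.17347556 -0.02001286]
t 5.53 tcp [ 0.6274 -0.2212  0.1692] st [  -0.8 -218.5] yaw 92.17 F [ 0.1 -0.3  0.2] gap 0.404
-> [ 4.471e-01 -2.960e-02  1.500e-01  9.897e+01] units [0.4323 0.4956 0.0491] twist -0.237
-> [ 4.471e-01 -2.960e-02  1.000e-01  9.897e+01] units [0.4321 0.4954 0.1741] twist -0.237
```

Call:
move_arm(
  deltas=[
    [0.43,0.493,0.05,-0.1,40],
    [0.43,0.493,0.05,-0.237,40],
    [0.43,0.493,0.05,-0.237,40],
    [0.43,0.493,0.05,-0.237,40],
    [0.43,0.493,0.05,-0.237,40],
    [0.43,0.493,0.05,-0.237,40],
    [0.43,0.493,0.05,-0.237,40],
    [0.43,0.493,0.12,-0.237,40],
  ],
)

```text
t: 6.2
tcp_pos: [0.4462, -0.0272, 0.1242]
tool_rot: [-0.081, 0.997, -0.0, 0.001]
force: [0.9, -1.1, 0.6]
finger_gap: 0.4
```

```bash
python3 - <<'E'
from mv import *
b=(-.1735,-.020)
go((*st(*b),.08,98.97),(*st(*b),.054,98.97))
snap('scene','s3')
p=np.load('pics/s3.npz')['p'][180:340,230:430,::-1]; cv2.imwrite('pics/s3c.png',cv2.resize(p,None,fx=4,fy=3.7))
E
```

```text
t 6.2 tcp [ 0.4462 -0.0272  0.1242] st [-174.2  -17.5] yaw 99.3 F [ 0.9 -1.1  0.6] gap 0.4
-> [ 4.470e-01 -2.960e-02  8.000e-02  9.897e+01] units [-0.0007 -0.0063  0.1106] twist 0.012
-> [ 4.470e-01 -2.960e-02  5.400e-02  9.897e+01] units [-0.0006 -0.0063  0.1755] twist 0.012
```

View pics/s3c.png

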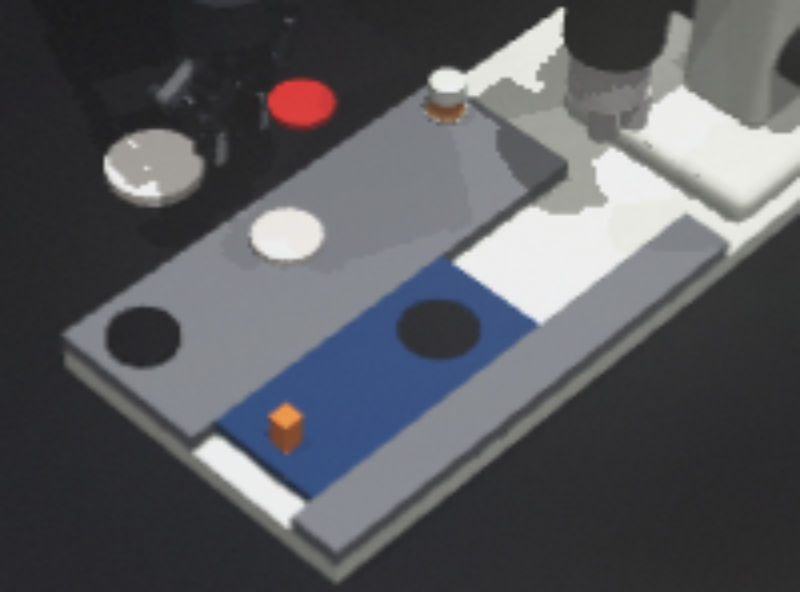

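The crop shows the carriage fully out, the disc at crop (287,235) and the pocket at crop (438,329). I measure both.

```bash
python3 - <<'E'
from mv import *; from m import blobs
p=np.load('pics/s3.npz')['p'].astype(int); m=(p.min(2)>165); mm=np.zeros_like(m); mm[230:256,285:318]=m[230:256,285:318]
for c,s in blobs(mm): P=ray('scene',c,.0485)[0]; print('disc',c,s,P,st_of(P))
k=p.max(2)<75; mm=k*0; mm[254:285,322:358]=k[254:285,322:358]
for c,s in blobs(mm): P=ray('scene',c,.037)[0]; print('pocket',c,s,P,st_of(P))
# previous state compare
p=np.load('pics/scene0.npz')['p'].astype(int)
c=[362.5,249.8]; P=ray('scene',c,.037)[0]; print('pocket before',st_of(P))
E
```

```text
disc [301.3, 242.7] [292, 236, 19, 14, 205] [ 0.49297344 -0.0211754   0.0485    ] [-0.12725903 -0.01334973]
pocket [339.2, 268.6] [330, 261, 20, 16, 251] [ 6.19222380e-01 -5.09095377e-04  3.70000000e-02] [-0.00029566  0.00234081]
pocket before [-1.05400126e-05  9.37808840e-02]
```

```bash
python3 - <<'E'
from mv import *
b=(-.1735,-.0202)
go((*st(*b),.055,99.2))
E
```

```text
t 6.25 tcp [ 0.4452 -0.0279  0.1188] st [-175.3  -18.1] yaw 99.23 F [-0.3 -0.4 -3. ] gap 0.398
-> [ 4.47e-01 -2.98e-02  5.50e-02  9.92e+01] units [-0.0045 -0.006   0.1594] twist 0.001
```

Call:
move_arm(
  deltas=[
    [-0.004,-0.006,0.08,0,40],
    [-0.004,-0.006,0.12,0,40],
    [-0.004,-0.006,0.15,0,40],
    [-0.004,-0.006,0.155,0,40],
    [-0.004,-0.006,0.155,0,40],
    [-0.004,-0.006,0.155,0,40],
    [-0.004,-0.006,0.155,0,40],
    [-0.004,-0.006,0.155,0,40],
  ],
)

```text
t: 6.92
tcp_pos: [0.4511, -0.033, 0.0604]
tool_rot: [-0.079, 0.997, -0.0, 0.001]
force: [1.0, -0.3, -0.3]
finger_gap: 0.399
```

```bash
python3 - <<'E'
from mv import *
b=(-.1735,-.0202)
go((*st(*b),.051,99.2))
E
```

```text
t 6.92 tcp [ 0.4511 -0.033   0.0604] st [-169.6  -23.5] yaw 99.04 F [ 1.  -0.3 -0.3] gap 0.399
-> [ 4.47e-01 -2.98e-02  5.10e-02  9.92e+01] units [0.0089 0.0094 0.0234] twist -0.005
```

Call:
move_arm(
  deltas=[
    [0.009,0.0095,0.01,-0.005,40],
    [0.009,0.0095,0.013,-0.005,40],
    [0.009,0.0095,0.016,-0.005,40],
    [0.009,0.0095,0.018,-0.005,40],
    [0.009,0.0095,0.02,-0.005,40],
    [0.009,0.0095,0.022,-0.005,40],
    [0.009,0.0095,0.024,-0.005,40],
    [0.009,0.0095,0.024,-0.005,40],
  ],
)

```text
t: 7.58
tcp_pos: [0.4465, -0.0297, 0.0502]
tool_rot: [-0.08, 0.997, -0.0, 0.0]
force: [-0.5, 0.2, 3.5]
finger_gap: 0.401
```

```bash
python3 - <<'E'
from mv import *
b=(-.1735,-.0202)
go((*st(*b),.048,99.2))
E
```

```text
t 7.58 tcp [ 0.4465 -0.0297  0.0502] st [-174.   -20.1] yaw 99.18 F [-0.5  0.2  3.5] gap 0.401
-> [ 4.47e-01 -2.98e-02  4.80e-02  9.92e+01] units [-0.0013 -0.0005  0.0054] twist -0.001
```

Call:
move_arm(
  deltas=[
    [0,0,0.002,0,40],
    [0,0,0.003,0,40],
    [0,0,0.004,0,40],
    [0,0,0.004,0,40],
    [0,0,0.004,0,40],
    [0,0,0.004,0,40],
    [0,0,0.004,0,40],
    [0,0,0.004,0,40],
  ],
)

```text
t: 8.25
tcp_pos: [0.4465, -0.0298, 0.0499]
tool_rot: [-0.08, 0.997, -0.0, 0.001]
force: [-2.0, 0.7, 17.9]
finger_gap: 0.403
```

Call:
move_arm(
  deltas=[
    [0,0,-0.008,0,40],
    [0,0,-0.008,0,40],
    [-0.02,0,-0.008,0,40],
    [-0.04,0,-0.008,0,40],
    [-0.06,0,-0.008,0,40],
    [-0.085,0,-0.008,0,40],
    [-0.11,0,-0.008,0,40],
    [-0.13,0,-0.008,0,40],
  ],
)

```text
t: 8.92
tcp_pos: [0.4995, -0.0212, 0.0514]
tool_rot: [-0.08, 0.997, -0.0, 0.001]
force: [1.4, -0.0, 0.2]
finger_gap: 0.397
```

```bash
python3 - <<'E'
from mv import *
go((*st(-.0288,-.0026),.0515,99.2))
snap('scene','s4')
p=np.load('pics/s4.npz')['p'][180:340,230:430,::-1]; cv2.imwrite('pics/s4c.png',cv2.resize(p,None,fx=4,fy=3.7))
E
```

```text
t 8.92 tcp [ 0.4995 -0.0212  0.0514] st [-120.7  -13.7] yaw 99.2 F [ 1.4 -0.   0.2] gap 0.397
-> [ 5.909e-01 -6.600e-03  5.150e-02  9.920e+01] units [-2.315e-01 -4.000e-04 -1.000e-04] twist -0.0
```

View pics/s4c.png

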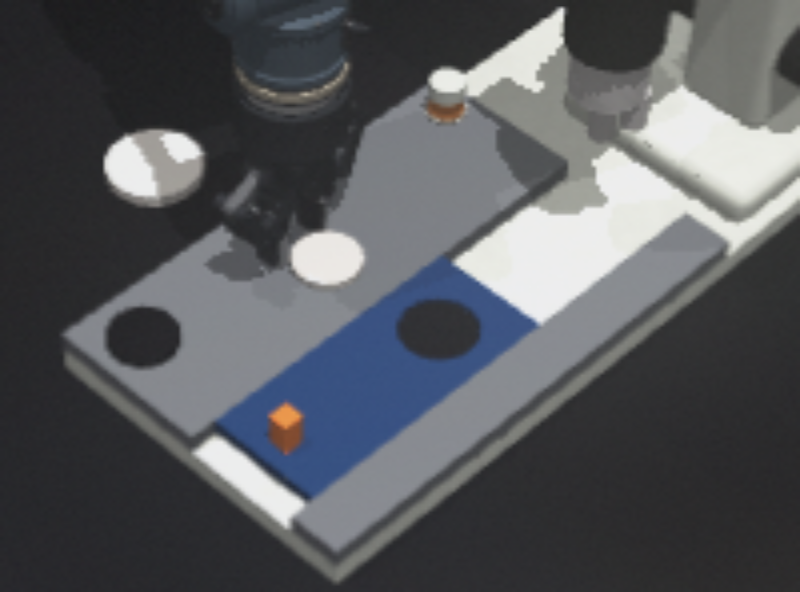

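The disc is being pushed and now lies at crop (327,257), still flat. I check its position against the fingers and the line to the pocket.

```bash
cat > dd.py <<'E'
from mv import *; from m import blobs
def disc(tag,box,h=.0485):
    p=np.load(f'pics/{tag}.npz')['p'].astype(int); m=(p.min(2)>165); mm=np.zeros_like(m); a,b,c,d=box; mm[a:b,c:d]=m[a:b,c:d]
    for c,s in blobs(mm): P=ray('scene',c,h)[0]; print('disc',c,s,(st_of(P)*1e3).round(1))
E
python3 - <<'E'
from dd import *
disc('s4',(235,266,298,328)); go()
E
```

```text
disc [311.4, 249.2] [303, 242, 18, 15, 208] [-92.   -9.9]
t 8.97 tcp [ 0.5016 -0.0215  0.0516] st [-118.7  -14. ] yaw 99.21 F [ 2.1 -0.5 -1.3] gap 0.396
```

Call:
move_arm(
  deltas=[
    [-0.02,0,0,0,40],
    [-0.045,0,0,0,40],
    [-0.07,0,0,0,40],
    [-0.095,0.001,0,0,40],
    [-0.12,0.001,0,0,40],
    [-0.14,0.001,0,0,40],
    [-0.155,0.001,0,0,40],
    [-0.165,0.001,0,0,40],
  ],
)

```text
t: 9.63
tcp_pos: [0.5638, -0.0103, 0.0515]
tool_rot: [-0.08, 0.997, -0.0, 0.0]
force: [0.5, 0.8, 1.1]
finger_gap: 0.398
```

```bash
python3 - <<'E'
from dd import *
go((*st(-.0288,-.0023),.0515,99.2))
snap('scene','s5')
disc('s5',(240,285,310,350))
p=np.load('pics/s5.npz')['p'][180:340,230:430,::-1]; cv2.imwrite('pics/s5c.png',cv2.resize(p,None,fx=4,fy=3.7))
E
```

```text
t 9.63 tcp [ 0.5638 -0.0103  0.0515] st [-56.   -5.3] yaw 99.19 F [0.5 0.8 1.1] gap 0.398
-> [ 5.909e-01 -6.300e-03  5.150e-02  9.920e+01] units [-0.0685 -0.0008  0.0001] twist -0.0
disc [347.2, 250.5] [344, 246, 6, 10, 36] [-21.5  55.2]
disc [330.8, 261.0] [322, 254, 18, 15, 212] [-27.6  -1.8]
```

View pics/s5c.png

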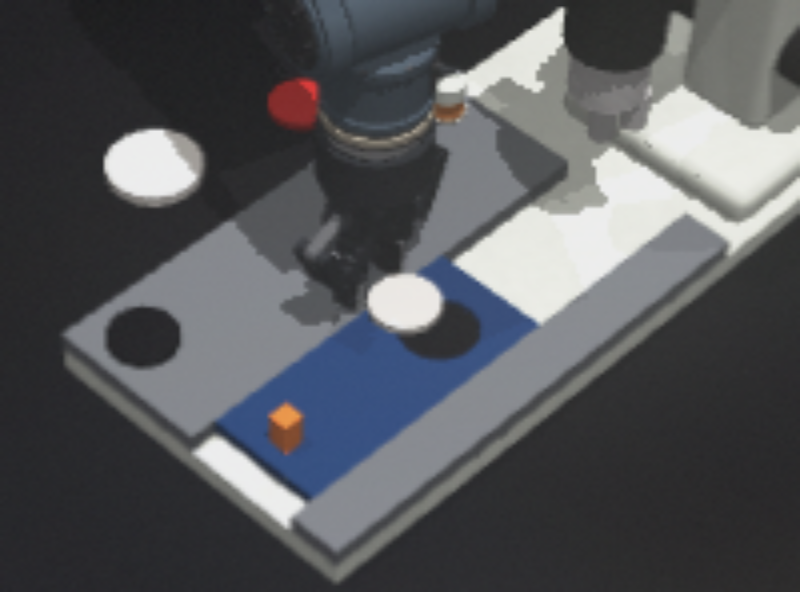

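The disc sits halfway over the pocket rim, at stage (-27.6,-1.8), and is on line.

Call:
move_arm(
  deltas=[
    [-0.01,0.001,0,0,40],
    [-0.02,0.001,0,0,40],
    [-0.03,0.001,0,0,40],
    [-0.04,0.001,0,0,40],
    [-0.05,0.001,0,0,40],
    [-0.057,0.001,0,0,40],
    [-0.062,0.001,0,0,40],
    [-0.062,0.001,0,0,40],
  ],
)

```text
t: 10.35
tcp_pos: [0.588, -0.0061, 0.0516]
tool_rot: [-0.08, 0.997, -0.0, 0.001]
force: [0.9, -0.1, 0.4]
finger_gap: 0.401
```

```bash
python3 - <<'E'
from dd import *
go((*st(-.0288,-.0023),.0515,99.2))
snap('scene','s6')
disc('s6',(250,290,320,360),.0435)
p=np.load('pics/s6.npz')['p'][180:340,230:430,::-1]; cv2.imwrite('pics/s6c.png',cv2.resize(p,None,fx=4,fy=3.7))
E
```

```text
t 10.35 tcp [ 0.588  -0.0061  0.0516] st [-31.8  -2. ] yaw 99.18 F [ 0.9 -0.1  0.4] gap 0.401
-> [ 5.909e-01 -6.300e-03  5.150e-02  9.920e+01] units [-0.0073 -0.0016  0.0002] twist -0.001
disc [353.5, 254.1] [344, 250, 16, 13, 124] [-3.8 61.3]
disc [338.5, 266.1] [330, 259, 18, 15, 224] [-4.1  3.2]
```

View pics/s6c.png

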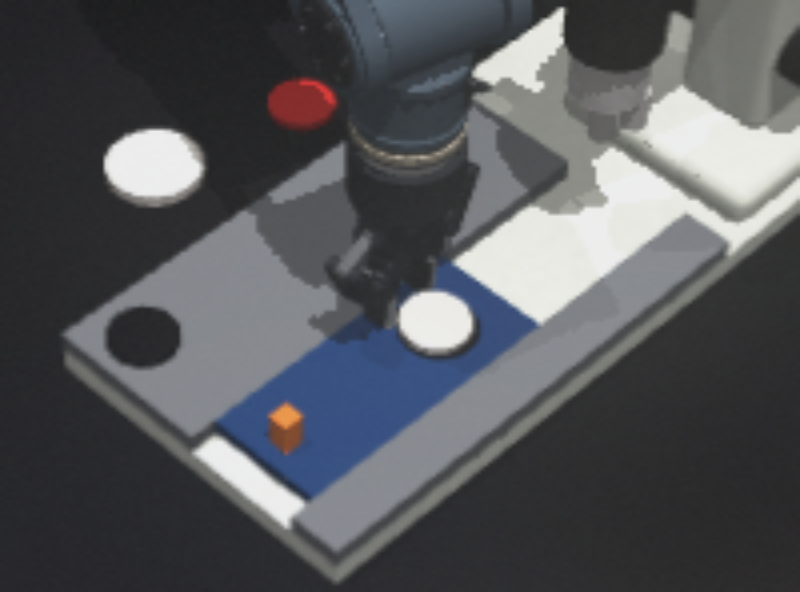

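The disc is almost in. It lies about 3.8 mm short on the robot side, so I nudge it further.

Call:
move_arm(
  deltas=[
    [-0.003,0,0,0,40],
    [-0.006,0,0,0,40],
    [-0.008,0,0,0,40],
    [-0.009,0,0,0,40],
    [-0.01,0,0,0,40],
    [-0.01,0,0,0,40],
    [-0.01,0,0,0,40],
    [-0.01,0,0,0,40],
  ],
)

```text
t: 11.07
tcp_pos: [0.5911, -0.0055, 0.0515]
tool_rot: [-0.08, 0.997, 0.0, -0.0]
force: [-0.1, 0.9, 0.5]
finger_gap: 0.399
```

```bash
cat >> dd.py <<'E'
def tilt(tag,box):
    z=np.load(f'pics/{tag}.npz'); p=z['p'].astype(int); d=z['d']; a,b,c,e=box
    m=np.zeros(d.shape,np.uint8); m[a:b,c:e]=p[a:b,c:e].min(2)>165
    n,l,s,_=cv2.connectedComponentsWithStats(m); i=1+s[1:,4].argmax(); m=cv2.erode((l==i).astype(np.uint8),np.ones((3,3))); 
    K,D,T=cal('scene'); v,u=np.nonzero(m); x=cv2.undistortPoints(np.c_[u,v].reshape(-1,1,2).astype(float),K,D).reshape(-1,2)
    P=(np.c_[x,np.ones(len(x))]*d[v,u][:,None])@T[:3,:3].T+T[:3,3]
    A=np.c_[P[:,:2]-P[:,:2].mean(0),np.ones(len(P))]; k=np.linalg.lstsq(A,P[:,2],rcond=None)[0]; print('plane slope deg',np.degrees(k[:2]).round(1),'z',k[2].round(4),len(P))
E
python3 - <<'E'
from dd import *
go((*st(-.0288,-.0023),.0515,99.2))
snap('scene','s7')
disc('s7',(255,285,325,352),.0435); tilt('s7',(255,285,325,352)); tilt('s3',(230,256,285,318)); tilt('s6',(255,285,325,352))
p=np.load('pics/s7.npz')['p'][240:300,310:370,::-1]; cv2.imwrite('pics/s7c.png',cv2.resize(p,None,fx=8,fy=8,interpolation=2))
E
```

```text
t 11.07 tcp [ 0.5911 -0.0055  0.0515] st [-28.6  -1.5] yaw 99.17 F [-0.1  0.9  0.5] gap 0.399
-> [ 5.909e-01 -6.300e-03  5.150e-02  9.920e+01] units [ 0.0007 -0.0019  0.    ] twist -0.001
disc [339.0, 267.1] [330, 260, 19, 15, 217] [-0.8  1.8]
plane slope deg [ 1.1 -1.7] z 0.0449 153
plane slope deg [ 50.6 -44.9] z 0.0589 144
plane slope deg [ 46.5 -55.8] z 0.0556 162
```

View pics/s7c.png

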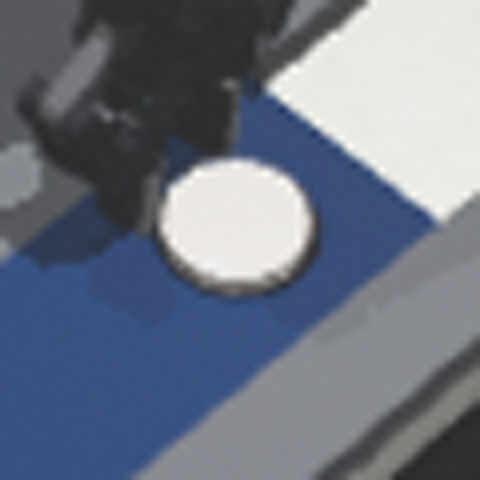

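The disc is seated: centre (-0.8, 1.8) against pocket (-0.3, 2.3), top at 44.9 mm, flat. Now I retreat backward and up, and go to the handle's -y side with the fingers shut.

Call:
move_arm(
  deltas=[
    [0.03,0,0,0,40],
    [0.06,0,0,0,40],
    [0.07,0,-0.05,0,40],
    [0.07,0,-0.15,0,40],
    [0.07,0,-0.25,0,40],
    [0.07,0,-0.28,0,20],
    [0.07,0,-0.28,0.1,0],
    [0.07,-0.1,-0.28,0.24,0],
  ],
)

```text
t: 11.78
tcp_pos: [0.5688, -0.0441, 0.1653]
tool_rot: [-0.022, 1.0, 0.001, 0.0]
force: [0.3, -0.6, -0.7]
finger_gap: 0.001
```

```bash
python3 - <<'E'
from dd import *
go((*st(0,-.187),.15,92.25),(*st(0,-.187),.058,92.25))
E
```

```text
t 11.78 tcp [ 0.5688 -0.0441  0.1653] st [-52.4 -39.2] yaw 92.51 F [ 0.3 -0.6 -0.7] gap 0.001
-> [ 0.627  -0.1897  0.15   92.25  ] units [-0.1294 -0.3701  0.0372] twist 0.009
-> [ 6.270e-01 -1.897e-01  5.800e-02  9.225e+01] units [-0.1292 -0.3707  0.2672] twist 0.009
```

Call:
move_arm(
  deltas=[
    [-0.13,-0.365,0,0.008,0],
    [-0.13,-0.365,0,0.008,0],
    [-0.13,-0.365,0,0.008,0],
    [-0.13,-0.365,0,0.008,0],
    [-0.13,-0.365,0,0.008,0],
    [-0.13,-0.365,0.05,0.008,0],
    [-0.13,-0.365,0.05,0.008,0],
    [-0.13,-0.365,0.05,0.008,0],
  ],
)

```text
t: 12.45
tcp_pos: [0.6263, -0.1923, 0.1422]
tool_rot: [-0.018, 1.0, 0.001, -0.002]
force: [-0.3, -0.2, -0.0]
finger_gap: 0.003
```

```bash
python3 - <<'E'
from dd import *
go((*st(0,-.187),.058,92.25))
E
```

```text
t 12.45 tcp [ 0.6263 -0.1923  0.1422] st [  -0.7 -189.6] yaw 92.08 F [-0.3 -0.2 -0. ] gap 0.003
-> [ 6.270e-01 -1.897e-01  5.800e-02  9.225e+01] units [-0.0026  0.006   0.2106] twist -0.006
```

Call:
move_arm(
  deltas=[
    [0,0,0.08,-0.004,0],
    [0,0,0.16,-0.004,0],
    [0,0,0.2,-0.004,0],
    [0,0,0.21,-0.004,0],
    [0,0,0.21,-0.004,0],
    [0,0,0.21,-0.004,0],
    [0,0,0.21,-0.004,0],
    [0,0,0.21,-0.004,0],
  ],
)

```text
t: 13.12
tcp_pos: [0.629, -0.1936, 0.0615]
tool_rot: [-0.019, 1.0, -0.001, 0.002]
force: [-0.3, 0.2, -0.9]
finger_gap: 0.001
```

```bash
python3 - <<'E'
from dd import *
go((*st(0,-.187),.058,92.25))
snap('scene','s8')
p=np.load('pics/s8.npz')['p'][200:360,230:430,::-1]; cv2.imwrite('pics/s8c.png',cv2.resize(p,None,fx=4,fy=3.7))
E
```

```text
t 13.12 tcp [ 0.629  -0.1936  0.0615] st [   1.9 -191. ] yaw 92.2 F [-0.3  0.2 -0.9] gap 0.001
-> [ 6.270e-01 -1.897e-01  5.800e-02  9.225e+01] units [0.0047 0.0101 0.0088] twist -0.002
```

View pics/s8c.png

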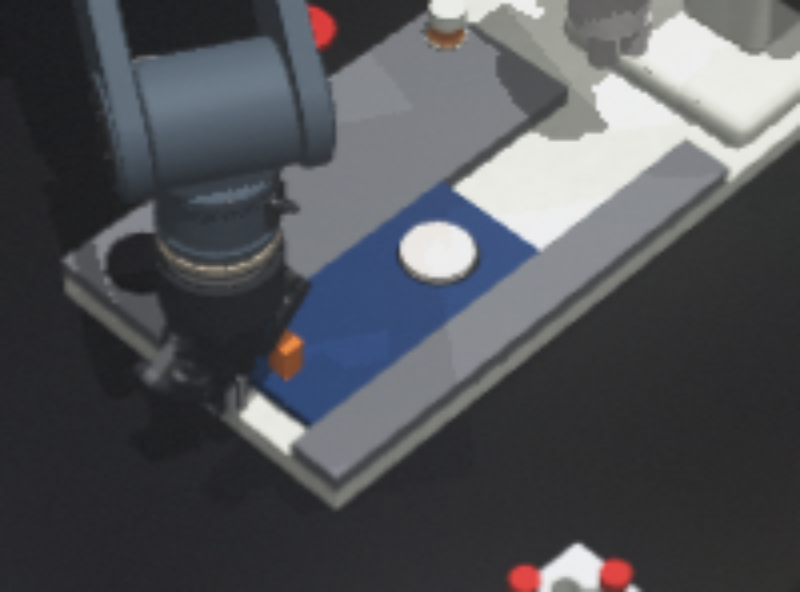

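The disc is seated (438,252) and the shut fingers stand on the -y side of the handle (287,352). I push home.

Call:
move_arm(
  deltas=[
    [0.004,0.01,0.005,0,0],
    [0.004,0.025,0.005,0,0],
    [0.004,0.04,0.005,0,0],
    [0.004,0.055,0.005,0,0],
    [0.004,0.075,0.005,0,0],
    [0.004,0.1,0.005,0,0],
    [0.004,0.125,0.005,0,0],
    [0.004,0.15,0.005,0,0],
  ],
)

```text
t: 13.83
tcp_pos: [0.6239, -0.1328, 0.0575]
tool_rot: [-0.019, 1.0, -0.0, 0.0]
force: [-1.0, -3.7, -0.0]
finger_gap: -0.002
```

```bash
python3 - <<'E'
from dd import *
go((*st(0,-.02),.058,92.25))
snap('scene','s9')
p=np.load('pics/s9.npz')['p'][200:360,230:430,::-1]; cv2.imwrite('pics/s9c.png',cv2.resize(p,None,fx=4,fy=3.7))
E
```

```text
t 13.83 tcp [ 0.6239 -0.1328  0.0575] st [  -0.9 -130. ] yaw 92.2 F [-1.  -3.7 -0. ] gap -0.002
-> [ 6.204e-01 -2.280e-02  5.800e-02  9.225e+01] units [-0.0019  0.2751 -0.0014] twist -0.002
```

View pics/s9c.png

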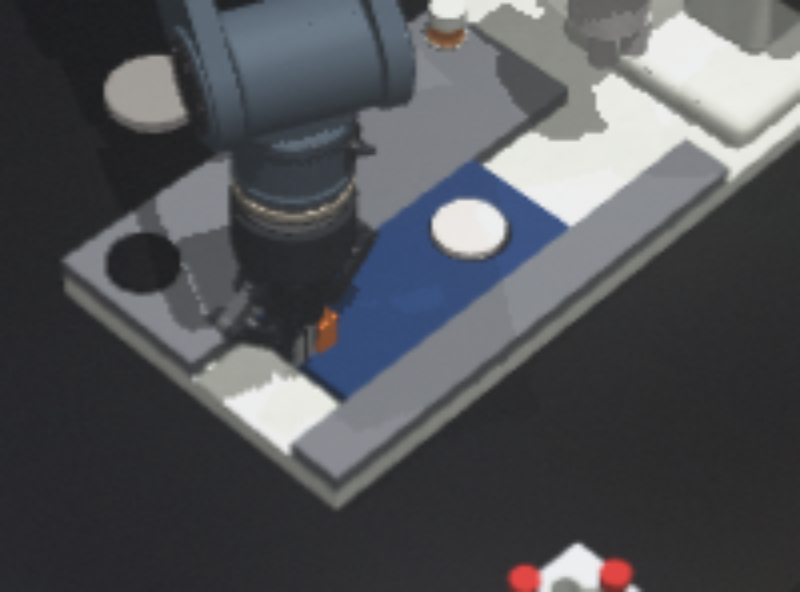

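```bash
python3 - <<'E'
from dd import *
for z in(.5,.4,.3,.25): print(z,[ (st_of(ray('top',[u,v],z)[0])*1e3).round(0).tolist() for u,v in((263,115),(277,160))])
# handle & disc
disc('s9',(250,275,335,360),.0435)
K,D,T=cal('scene'); d=np.load('pics/s9.npz')['d']
v,u=np.mgrid[0:480,0:640]; x=cv2.undistortPoints(np.dstack([u,v]).reshape(-1,1,2).astype(float),K,D).reshape(-1,2)
P=(np.c_[x,np.ones(len(x))]*d.reshape(-1,1))@T[:3,:3].T+T[:3,3]; P=P[d.ravel()>0]; q=(P[:,:2]-S['o'])@np.c_[S['x'],S['y']]
arm=(q[:,1]<20)&(q[:,1]>-250)&(P[:,2]>.08)&(abs(q[:,0])<200)
for a in np.arange(.08,.6,.04):
    m=arm&(abs(P[:,2]-a)<.02); 
    if m.sum(): print(round(a,2),'arm y max',q[m,1].max().round(3),'x',q[m,0].min().round(3),q[m,0].max().round(3))
mic=(q[:,1]>50)&(P[:,2]>.1)&(abs(q[:,0])<200)
for a in np.arange(.1,.52,.04):
    m=mic&(abs(P[:,2]-a)<.02)
    if m.sum(): print(round(a,2),'mic y min',np.percentile(q[m,1],1).round(3),'x',q[m,0].min().round(3),q[m,0].max().round(3))
E
```

```text
0.5 [[7.0, 122.0], [-63.0, 105.0]]
0.4 [[42.0, 129.0], [-37.0, 110.0]]
0.3 [[78.0, 137.0], [-11.0, 114.0]]
0.25 [[96.0, 140.0], [3.0, 117.0]]
disc [346.8, 260.8] [338, 254, 18, 15, 211] [-0.8 31.8]
0.08 arm y max 1.56 x -1.294 0.375
0.12 arm y max 1.566 x -1.891 0.366
0.16 arm y max 1.563 x -1.873 0.206
0.2 arm y max 1.451 x -1.541 0.192
0.24 arm y max 1.452 x -1.554 0.177
0.28 arm y max 1.452 x -1.557 0.16
0.32 arm y max 1.447 x -1.558 0.147
0.36 arm y max 1.441 x -0.676 0.136
0.4 arm y max 1.435 x -0.326 0.122
0.44 arm y max 0.306 x -0.312 0.05
0.48 arm y max 0.175 x -0.284 0.028
0.52 arm y max 0.173 x -0.254 0.027
0.56 arm y max 0.119 x -0.226 -0.091
```

```bash
python3 - <<'E'
from dd import *
K,D,T=cal('scene'); d=np.load('pics/s9.npz')['d']
v,u=np.mgrid[0:480,0:640]; x=cv2.undistortPoints(np.dstack([u,v]).reshape(-1,1,2).astype(float),K,D).reshape(-1,2)
P=(np.c_[x,np.ones(len(x))]*d.reshape(-1,1))@T[:3,:3].T+T[:3,3]; P=P[d.ravel()>0]; q=(P[:,:2]-S['o'])@np.c_[S['x'],S['y']]
for a in np.arange(.08,.56,.04):
    h=abs(P[:,2]-a)<.02
    for n,m in(('arm',(q[:,1]<.03)&(q[:,1]>-.25)&(abs(q[:,0])<.2)&h),('mic',(q[:,1]>.06)&(q[:,1]<.3)&(abs(q[:,0])<.15)&h)):
        if m.sum()>5: print(round(a,2),n,'y',np.percentile(q[m,1],[1,99]).round(3),'x',np.percentile(q[m,0],[1,99]).round(3),m.sum())
E
```

```text
0.08 arm y [-0.162 -0.099] x [-0.008  0.014] 127
0.08 mic y [0.143 0.297] x [-0.149  0.04 ] 310
0.12 arm y [-0.192 -0.073] x [-0.013  0.018] 294
0.12 mic y [0.143 0.298] x [-0.053  0.067] 336
0.16 arm y [-0.192 -0.073] x [-0.011  0.033] 194
0.16 mic y [0.13 0.3 ] x [-0.052  0.068] 434
0.2 arm y [-0.169 -0.111] x [-0.022  0.038] 362
0.2 mic y [0.123 0.298] x [-0.03   0.039] 472
0.24 arm y [-0.168 -0.11 ] x [-0.025  0.037] 365
0.24 mic y [0.116 0.297] x [-0.02  0.04] 458
0.28 arm y [-0.166 -0.108] x [-0.017  0.039] 334
0.28 mic y [0.116 0.297] x [-0.02  0.04] 453
0.32 arm y [-0.197 -0.099] x [-0.036  0.056] 383
0.32 mic y [0.117 0.298] x [-0.027  0.04 ] 718
0.36 arm y [-0.197 -0.065] x [-0.082  0.056] 1508
0.36 mic y [0.129 0.297] x [-0.029  0.048] 933
0.4 arm y [-0.186 -0.051] x [-0.125  0.036] 1094
0.4 mic y [0.128 0.284] x [-0.025  0.049] 804
0.44 arm y [-0.167 -0.053] x [-0.136 -0.004] 851
0.44 mic y [0.125 0.298] x [-0.041  0.048] 676
0.48 arm y [-0.147 -0.042] x [-0.133 -0.048] 1091
0.48 mic y [0.122 0.174] x [-0.023  0.028] 498
0.52 arm y [-0.122 -0.043] x [-0.153 -0.081] 876
0.52 mic y [0.123 0.172] x [-0.02   0.026] 205
```

Wrist clearance to the microscope stays above 55 mm. I keep pushing.

Call:
move_arm(
  deltas=[
    [0.0,0.025,0,0,0],
    [0.0,0.05,0,0,0],
    [0.0,0.08,0,0,0],
    [0.0,0.11,0,0,0],
    [0.0,0.14,0,0,0],
    [0.0,0.17,0,0,0],
    [0.0,0.195,0,0,0],
    [0.0,0.215,0,0,0],
  ],
)

```text
t: 14.55
tcp_pos: [0.6202, -0.0456, 0.0574]
tool_rot: [-0.02, 1.0, 0.0, -0.0]
force: [-1.4, -3.0, -0.8]
finger_gap: -0.002
```

```bash
python3 - <<'E'
from dd import *
go((*st(0,-.010),.058,92.25))
snap('scene','s10')
p=np.load('pics/s10.npz')['p'][80:340,230:470,::-1]; cv2.imwrite('pics/s10c.png',cv2.resize(p,None,fx=2.3,fy=2.3))
E
```

```text
t 14.55 tcp [ 0.6202 -0.0456  0.0574] st [ -1.1 -42.8] yaw 92.24 F [-1.4 -3.  -0.8] gap -0.002
-> [ 6.200e-01 -1.280e-02  5.800e-02  9.225e+01] units [-0.0027  0.082  -0.0014] twist -0.0
```

View pics/s10c.png

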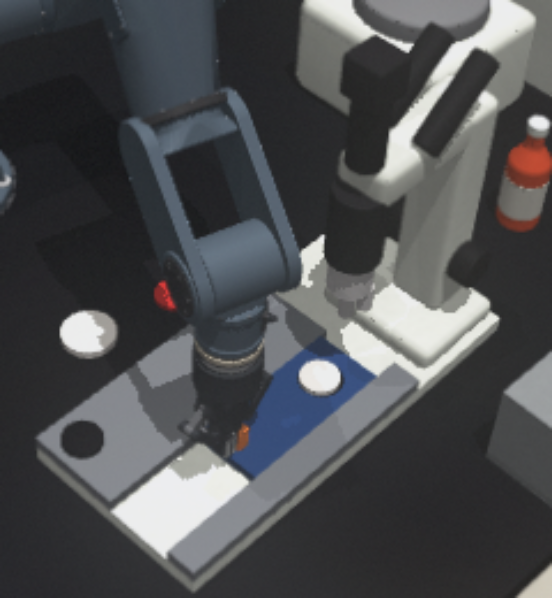

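The disc is still seated at (320,377), and about 33 mm remain.

Call:
move_arm(
  deltas=[
    [0.0,0.015,0,0,0],
    [0.0,0.03,0,0,0],
    [0.0,0.042,0,0,0],
    [0.0,0.052,0,0,0],
    [0.0,0.06,0,0,0],
    [0.0,0.067,0,0,0],
    [0.0,0.073,0,0,0],
    [0.0,0.078,0,0,0],
  ],
)

```text
t: 15.27
tcp_pos: [0.6192, -0.0161, 0.0575]
tool_rot: [-0.019, 1.0, 0.0, -0.0]
force: [-1.3, -2.5, -0.5]
finger_gap: -0.0
```

```bash
python3 - <<'E'
from dd import *
go((*st(0,-.010),.058,92.25))
E
```

```text
t 15.27 tcp [ 0.6192 -0.0161  0.0575] st [ -0.9 -13.2] yaw 92.18 F [-1.3 -2.5 -0.5] gap -0.0
-> [ 6.200e-01 -1.280e-02  5.800e-02  9.225e+01] units [-0.0022  0.008  -0.0013] twist -0.002
```

Call:
move_arm(
  deltas=[
    [0.0,0.003,0,0,0],
    [0.0,0.005,0,0,0],
    [0.0,0.007,0,0,0],
    [0.0,0.009,0,0,0],
    [0.0,0.011,0,0,0],
    [0.0,0.013,0,0,0],
    [0.0,0.013,0,0,0],
    [0.0,0.013,0,0,0],
  ],
)

```text
t: 15.93
tcp_pos: [0.6192, -0.0133, 0.0575]
tool_rot: [-0.02, 1.0, -0.002, -0.0]
force: [-2.2, -10.1, -0.6]
finger_gap: -0.004
```

Call:
move_arm(
  deltas=[
    [0.0,0.003,0,0,0],
    [0.0,0.006,0,0,0],
    [0.0,0.007,0,0,0],
    [0.0,0.007,0,0,0],
    [0.0,0.007,0,0,0],
    [0.0,0.007,0,0,0],
    [0.0,0.007,0,0,0],
    [0.0,0.007,0,0,0],
  ],
)

```text
t: 16.6
tcp_pos: [0.6192, -0.0132, 0.0576]
tool_rot: [-0.02, 1.0, -0.003, -0.0]
force: [-3.0, -16.6, -0.1]
finger_gap: -0.0
```

The end stop is reached: force has risen to 16.6 N with no further motion. I back off along -y, then up and away.

Call:
move_arm(
  deltas=[
    [0,-0.02,0,0,0],
    [0,-0.06,0,0,0],
    [0,-0.12,0,0,0],
    [0,-0.16,-0.05,0,0],
    [0,-0.2,-0.15,0,0],
    [0,-0.3,-0.25,0,0],
    [0,-0.4,-0.3,0,0],
    [0,-0.5,-0.3,0,0],
  ],
)

```text
t: 17.27
tcp_pos: [0.6292, -0.1933, 0.18]
tool_rot: [-0.02, 1.0, -0.001, 0.004]
force: [1.8, 0.2, 0.6]
finger_gap: 0.0
```

Call:
move_arm(
  deltas=[
    [0,-0.1,0,0,0],
    [0,-0.1,0,0,0],
    [0,-0.1,0,0,0],
    [0,-0.1,0,0,0],
    [0,-0.1,0,0,0],
    [0,-0.1,0,0,0],
    [0,-0.1,0,0,0],
    [0,-0.1,0,0,0],
  ],
)

```text
t: 17.93
tcp_pos: [0.6278, -0.2319, 0.1748]
tool_rot: [-0.02, 1.0, 0.0, -0.0]
force: [-0.8, -0.0, -0.2]
finger_gap: 0.002
```

```bash
python3 - <<'E'
from dd import *
go()
snap('scene','s11'); snap('top','t11')
p=np.load('pics/s11.npz')['p'][170:340,230:450,::-1]; cv2.imwrite('pics/s11c.png',cv2.resize(p,None,fx=3.5,fy=3.5))
p=np.load('pics/t11.npz')['p'].astype(int); r,g,b=p[...,0],p[...,1],p[...,2]
O=(r>180)&(g>90)&(b<110)&(r-b>80); mm=O*0; mm[165:195,310:365]=O[165:195,310:365]
for c,s in blobs(mm,5): print('handle',c,st_of(ray('top',c,.072)[0]))
E
```

```text
t 17.93 tcp [ 0.6278 -0.2319  0.1748] st [  -0.8 -229.2] yaw 92.28 F [-0.8 -0.  -0.2] gap 0.002
```

View pics/s11c.png

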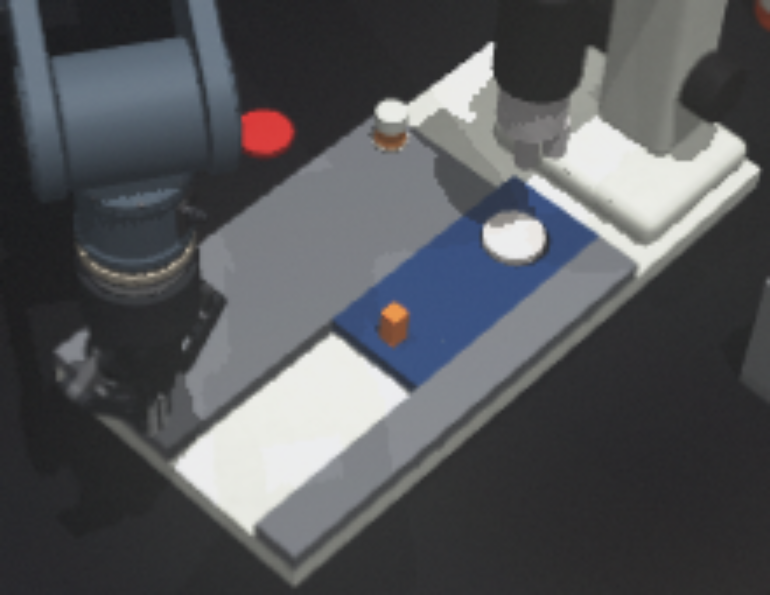

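View pics/t11.png

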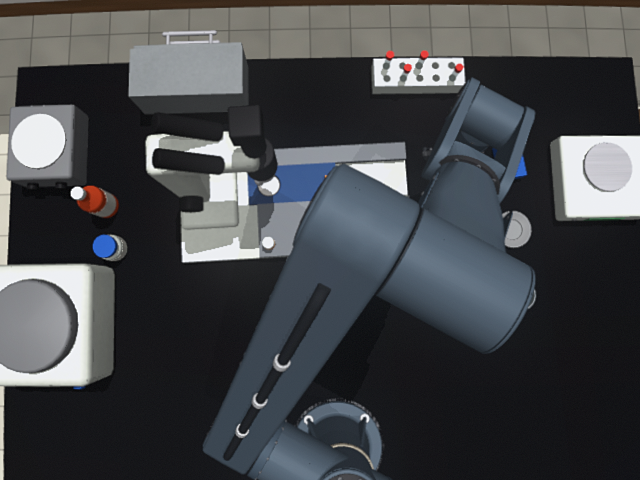

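```bash
python3 - <<'E'
from dd import *
# handle top colour is brightest orange
for tag,box in(('scene0',(260,290,315,340)),('s3',(280,310,290,315)),('s11',(250,275,330,352))):
    p=np.load(f'pics/{tag}.npz')['p'].astype(int); r,g,b=p[...,0],p[...,1],p[...,2]; O=(r>200)&(g>100)&(b<130)&(r-b>90); mm=O*0; a,bb,c,d=box; mm[a:bb,c:d]=O[a:bb,c:d]
    for c,s in blobs(mm,5): print(tag,'handle',c,s,st_of(ray('scene',c,.072)[0]).round(4))
disc('s11',(225,250,365,390),.0435); tilt('s11',(225,250,365,390))
E
```

```text
scene0 handle [326.4, 271.6] [323, 269, 8, 6, 27] [ 0.0009 -0.0485]
s3 handle [300.9, 292.1] [298, 289, 7, 7, 28] [ 0.001  -0.1396]
s11 handle [342.2, 258.9] [339, 257, 7, 5, 23] [0.0008 0.0104]
disc [376.7, 237.9] [368, 233, 18, 11, 154] [  2.4 148.6]
plane slope deg [ 50.9 -44.3] z 0.0581 98
```

```bash
python3 - <<'E'
from dd import *
for tag,(cu,cv_) in(('s3',(301,243)),('s7',(339,267)),('s11',(377,238))):
    d=np.load(f'pics/{tag}.npz')['d']; K,D,T=cal('scene'); v,u=np.mgrid[cv_-4:cv_+5,cu-6:cu+7]; u=u.ravel();v=v.ravel()
    x=cv2.undistortPoints(np.c_[u,v].reshape(-1,1,2).astype(float),K,D).reshape(-1,2); P=(np.c_[x,np.ones(len(x))]*d[v,u][:,None])@T[:3,:3].T+T[:3,3]
    P=P[d[v,u]>0]; P=P[abs(P[:,2]-np.median(P[:,2]))<.008]; k=np.linalg.lstsq(np.c_[P[:,:2]-P[:,:2].mean(0),np.ones(len(P))],P[:,2],rcond=None)[0]
    print(tag,'med z',np.median(P[:,2]).round(4),'slope deg',np.degrees(k[:2]).round(1),len(P))
E
```

```text
s3 med z 0.05 slope deg [ 1.8 -2.5] 112
s7 med z 0.0451 slope deg [ 2.6 -3.1] 117
s11 med z 0.045 slope deg [-0.1 -1.9] 116
```

```bash
python3 - <<'E'
from station import manip
print(manip.sign_off())
E
```

```text
the job is handed in; nothing more can be done
None
```

The job is handed in at about 18 s of the 53 s allowed. The white disc lies in the carriage pocket, and the carriage is fully home under the microscope.

- **Pulling out:** I gripped the orange handle and pulled the carriage to its outer end stop, where the force rose to 12 N.
- **Sliding the disc:** I pushed the smaller white disc across the deck with the half-open fingers, without gripping or lifting it, until it dropped into the pocket.
- **Pushing home:** I pushed the handle with shut fingers to the inner end stop. The force rose to 16.6 N with no further motion. Then I backed the arm clear.

**Last checks**
- The handle had travelled from -139.6 to +10.4 mm along the carriage, which is 150 mm.
- The disc's top stood at 45 mm, against 44 mm expected and 50 mm measured on the deck. It was flat to within about 2°.

**Checks that failed or disagreed**
- A first slope fit to the disc in the final picture gave a nonsense 50°. It gave the same while the disc lay flat on the deck, so I put it down to stray edge pixels. The repeat without them gave the figures above.
- In that picture the disc's centre read (2.4, 148.6) mm. Shadow cut into the colour mask, so I did not rely on this.
- The last top view missed the handle because the arm was in the way.
- The black disc was hidden by the arm in the last pictures. It was last seen in place during the final push, and the arm did not touch it.

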